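# Re-aim the alignment laser in its fork clamp

### The arm

A 7-joint arm with a two-finger parallel gripper is mounted at the origin on a cart in front of the work surface, level with it; the furniture and walls round the work are solid. World frame = base frame: x ahead of the robot, y to its left, z up, the work surface at z = 0. Lengths are in m, angles in rad, forces in N, time in s.
With the tool pointing down it reaches from about 0.35 to 0.9 m from the base axis. Payload 7.2 kg.
Tool frame: the origin (TCP) lies at the very end of the fingers, on their centre line; the grasp point (between the pads) lies 19 mm behind it; z points along the fingers, x is the direction in which the jaws open and shut, and the axes are right-handed (so a half turn about z gives the same grasp; the last joint's range is limited). The gripper opens to 85 mm and grips with 20 to 120 N. Pads are 22 mm wide; open, the fingers measure 114 mm over their backs; the gripper's body (76 mm by 85 mm) begins 54 mm behind the grasp point. The pads swing forward as they close: fully open they stand 13 mm farther back than shut.
Start: joints at [1.277, 0.411, -0.013, 1.596, 0.006, 1.134, -0.082], TCP at [0.14, -0.609, 0.231] pointing down, gripper open.
Joint ranges: [-2.95, 2.95], [-0.29, 1.99], [-1.47, 1.44], [0.14, 2.54], [-1.03, 4.17], [0.13, 1.85], [-2.86, 2.86]. Speed limits (rad/s): [2.39, 2.39, 3.01, 3.01, 3.14, 3.14, 3.14].

### API

Orientations are given as [roll, pitch, yaw] about the fixed x, y, z axes, in that order (R = Rz(yaw) Ry(pitch) Rx(roll)).
In Python, from rig import ctrl gives the robot as it stands.
- The arm moves only by the shell command python3 -m creep 'ROWS' [OPENING] [FORCE]. ROWS is JSON, a list that holds one entry, the list of rows, each a list of 6 numbers: the shift along the tool's x, y, z normalised to -1 to 1, where 1 is 300 mm, then the turn, a rotation vector about the tool's x, y, z normalised to -1 to 1, where 1 is 180 degrees. A call has 1 to 12 rows; each row is the pose to reach, as a shift and turn from the pose commanded when the call began, along the tool's axes at that moment, turning the shorter way round; what a row does not reach only later rows make up. A row lasts 1/10 s, in which the tool goes at most 50 mm and 8.59 degrees, less where a joint would pass 70% of its speed; a pose out of reach is approached as far as the arm can. A call with a number of a shift or a turn outside -1 to 1 is refused whole. A call with a gripper value outside its range is refused whole. OPENING is the closure, from 0 (fully open) to 1 (shut), set as the call begins (- or left out, the last holds). The fingers move at their own pace and stop on an object; FORCE is the grip in N (left out, the last holds). Time passes only in rows, so rows that repeat a pose let the fingers close. It gives the time, the measured TCP pose, the force and the opening at its end, in the units of the state.
- ctrl.get_state(): the state, without advancing time (a new reading comes with each control period).
- ctrl.snapshot(name): name is "side" or "top"; returns a dict with "frame" (420x560x3 uint8, red, green, blue), "mtx" (3x3 intrinsics, pixels), "dist" ([k1, k2, p1, p2, k3] as OpenCV has them; the pictures are not rectified), "R" (3x3) and "t" (3): a world point X has camera coordinates R X + t. Camera axes: x right, y down, z forward; pixel columns grow to the right and rows downward; lengths in m; the calibration is good to about 2 mm. A picture is of the moment at which its call begins. There is no depth.
- ctrl.sign_off(): hands the job in, once; it reports no verdict.
The state is a dict: "time_s": time; "joint_pos": joint angles; "joint_velocities": joint speeds; "joint_torque": joint torques, N m; "ee_pos": TCP position; "tcp_rot": TCP orientation; "contact_force": force on the tool from outside, world axes, zero at the start; "ft_torque": the same for the moment, N m; "finger_gap": finger opening in m.
Only numpy, scipy, OpenCV 4.12 (cv2) and the standard library are available. Lean on these libraries where they do the work, as an engineer would, in place of code of your own. Each camera call takes 0.05 s, during which the arm holds its last target.

### The job

The small alignment laser in the clamp with the red handle points the wrong way. Back the red handle off anticlockwise by about a quarter turn (a third of a turn is too much), turn the laser head on its foot until the brass lens barrel points along the yellow arrow on its base plate, then tighten the red handle clockwise until it stops. The laser's foot stays seated, and the robot lets go.

Things in the scene. Friction and masses are not known exactly. Their poses are not given: they have to be found in the camera images.
- red_clamp: Fixed grey plate 100 x 205 x 10 mm of the red-handled clamp. Origin: worktop level, on the axis of the laser's foot; plate x -50..50, y -135..70 mm; +y: the yellow arrow painted on it. Screw at y = -95. A 5 mm high ring holds the foot (radius 25) with 1.5 mm play; an aluminium fork (top below 33 mm) presses on it. A like black-handled clamp 0.25 m or more aside is fixed and not part of the job.
- red_handle (a joint): Clamp screw, rad, vertical axis: 0 = fully tight (hard stop), grows anticlockwise from above (loosening). Starts at 0 to 0.15. The fork's spring presses about 17 N at 0, none from 0.7, then it lifts and the foot turns freely. Loosened: above 0.9; too far: above 2.3; tight again: below 0.3. Turning takes about 0.1 to 0.2 N m; it stays where left and does not rise or sink.
- red_handle_grip (a point): Centre of the red bar handle, on the screw axis, 66 mm above the worktop. The bar is 56 mm long (this point's y), 12 mm thick (x), 20 mm tall (56 to 76 mm above the worktop): grip it across x. At joint 0 it lies along the clamp's y.
- laser_head (a point): Centre of the white laser head, 69 mm above the worktop, on the axis of its steel stem (radius 8) and foot: block 40 long (x), 20 wide (y), 26 mm tall (z), black band at the rear; 0.3 kg with its foot, held only by the clamp. +x is the way the lens points; grip it across y. Starts turned 0.6 to 1.2 rad anticlockwise (from above) from the arrow.
- lens_tip (a point): Front end of the brass lens barrel (diameter 14 mm), 45 mm ahead of the head's centre along its x, same height.
Not all that is in view belongs to the job. Leave any purple or turquoise look-alike of the part that bears laser_head alone.

How it is judged:
By the outcome, as a careful person would: the job done as asked, in the order asked, and still so for the second after the job is handed in, with the robot touching nothing.
It also fails if it takes over 61 s, if anything falls off the work surface, if the arm or the gripper's body presses on something with over 40 N, if the wrist force passes 120 N, or if a joint passes its speed limit or range.

## Working session

There is one attempt and no reset: what is moved stays moved. The work goes in short steps, Python scripts to look and compute and a shell command to move; the robot and the scene stay as the last step left them, time stands still between calls to the robot, and variables do not carry over. Pictures are saved under pics/ and viewed, and the job is handed in when it is done.

```bash
ls; mkdir -p pics; python3 - <<'E'
from rig import ctrl
import cv2,numpy as np
s=ctrl.get_state(); print({k:np.round(v,3).tolist() for k,v in s.items()})
for n in("side","top"):
    d=ctrl.snapshot(n); cv2.imwrite(f"pics/{n}0.png",d["frame"][:,:,::-1]); 
    np.savez(f"{n}0.npz",**d); print(n,d["mtx"],d["dist"],d["R"],d["t"], -np.array(d["R"]).T@d["t"])
E
```

```text
pics
{'time_s': 0.0, 'joint_pos': [1.277, 0.412, -0.013, 1.597, 0.006, 1.134, -0.082], 'joint_velocities': [-0.0, -0.001, -0.002, 0.0, 0.002, -0.001, 0.001], 'joint_torque': [0.0, -60.062, 0.682, -29.941, 0.014, 0.011, 0.0], 'ee_pos': [0.14, -0.609, 0.23], 'tcp_rot': [3.141, 0.002, -1.345], 'contact_force': [-0.335, 1.131, -0.511], 'ft_torque': [-0.035, 0.047, 0.018], 'finger_gap': 0.085}
side [[454.79120056   0.         278.52633208]
 [  0.         454.79120056 203.83028055]
 [  0.           0.           1.        ]] [-0.15124016  0.          0.          0.          0.        ] [[ 0.9998831   0.00135182 -0.01523037]
 [-0.01337187 -0.40575214 -0.91388533]
 [-0.00741516  0.91398215 -0.40568663]] [-0.50336612  0.07188272  0.92463298] [ 0.51112478 -0.81525101  0.43313734]
top [[414.21309691   0.         280.14252806]
 [  0.         414.21309691 215.10724696]
 [  0.           0.           1.        ]] [-0.08844615  0.          0.          0.          0.        ] [[-0.0044752  -0.99987478 -0.01517862]
 [-0.98491293  0.00703307 -0.17290767]
 [ 0.17299277  0.01417582 -0.98482107]] [0.04464232 0.53382966 0.93903833] [0.36352868 0.02757062 1.01776558]
```

View pics/side0.png

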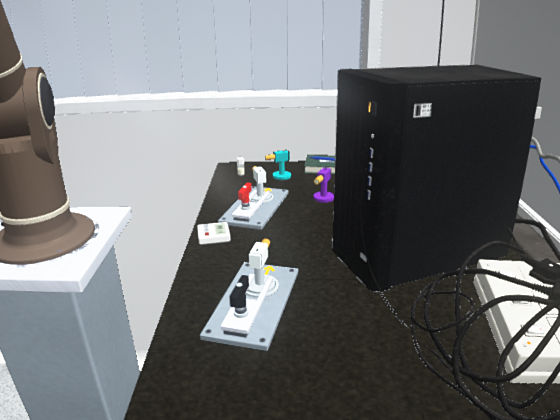

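View pics/top0.png

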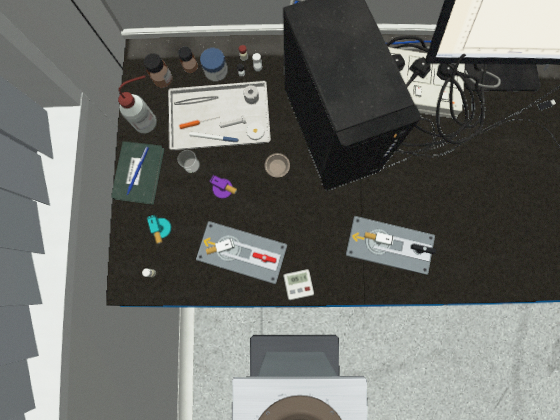

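```bash
cat > h.py <<'E'
import numpy as np,cv2
from scipy.optimize import least_squares
def load(n): return dict(np.load(n+".npz"))
def crop(n,r,f,out):
    im=load(n)["frame"][:,:,::-1]; u0,v0,u1,v1=r
    c=cv2.resize(im[v0:v1,u0:u1],None,fx=f,fy=f,interpolation=cv2.INTER_CUBIC)
    for u in range(-(-u0//10)*10,u1,10):
        cv2.line(c,(int((u-u0+.5)*f),0),(int((u-u0+.5)*f),5),(0,255,0),1); cv2.putText(c,str(u),(int((u-u0)*f),16),0,.35,(0,255,0),1)
    for v in range(-(-v0//10)*10,v1,10):
        cv2.line(c,(0,int((v-v0+.5)*f)),(5,int((v-v0+.5)*f)),(0,255,0),1); cv2.putText(c,str(v),(6,int((v-v0+.5)*f)+4),0,.35,(0,255,0),1)
    cv2.imwrite("pics/"+out,c); print(c.shape)
def ray(d,p):
    q=cv2.undistortPoints(np.array([[p]],float),d["mtx"],d["dist"])[0,0]
    return -d["R"].T@d["t"], d["R"].T@np.array([q[0],q[1],1])
def onz(d,p,z):
    c,r=ray(d,p); return c+r*(z-c[2])/r[2]
def proj(d,X):
    return cv2.projectPoints(np.atleast_2d(np.array(X,float)),cv2.Rodrigues(d["R"])[0],d["t"],d["mtx"],d["dist"])[0][:,0]
def tri(*dp):
    A=np.zeros((3,3));b=np.zeros(3);L=[]
    for d,p in dp:
        c,r=ray(d,p);r/=np.linalg.norm(r);P=np.eye(3)-np.outer(r,r);A+=P;b+=P@c;L.append((c,P))
    X=np.linalg.solve(A,b); return X,[np.linalg.norm(P@(X-c)) for c,P in L]
E
python3 -c "
from h import *
crop('top0',(190,215,295,290),7,'t1.png');crop('side0',(210,155,300,235),7,'s1.png')"
```

```text
(525, 735, 3)
(560, 630, 3)
```

View pics/t1.png

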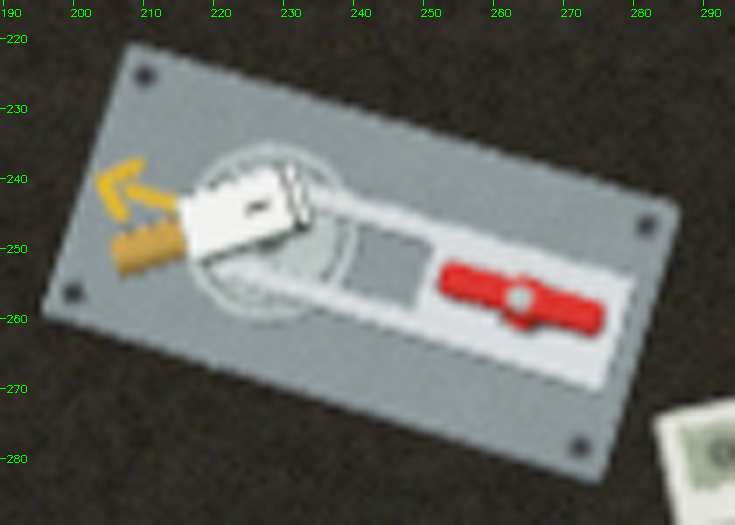

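View pics/s1.png

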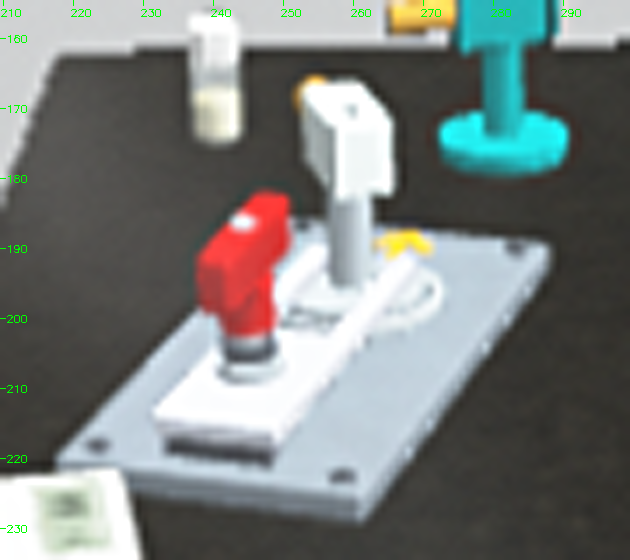

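```bash
python3 - <<'E'
from h import *
T=load('top0');S=load('side0')
print('knob',tri((T,(263.6,256.9)),(S,(244.2,186.1))))
print('dimple',tri((T,(226.4,244.1)),(S,(259.5,170.2))))
C=[onz(T,p,.01) for p in [(207.8,220.6),(286.6,243.8),(275.6,283.4),(195.5,259.2)]]
C=np.array(C);print(C.round(4)); print(np.linalg.norm(C-np.roll(C,-1,0),axis=1))
print('side corners tri', [tri((T,a),(S,b))[0].round(4) for a,b in [((207.8,220.6),(288,189)),((275.6,283.4),(217.5,220))]])
# fit model: local corners: +y end: 
L=np.array([[50,70],[50,-135],[-50,-135],[-50,70]])/1000.
f=lambda q:(C[:,:2]-(L@np.array([[np.cos(q[2]),np.sin(q[2])],[-np.sin(q[2]),np.cos(q[2])]])+q[:2])).ravel()
r=least_squares(f,[.3,.2,-.2]);print(r.x,r.fun*1000)
x,y,a=r.x
w=lambda l:np.array([x,y])+np.array([[np.cos(a),-np.sin(a)],[np.sin(a),np.cos(a)]])@l
print('axis',w([0,0]),'screw',w([0,-.095]),'arrow yaw',a+np.pi/2)
for nm,p,z in [('knob',(263.6,256.9),.078),('dimple',(226.4,244.1),.082),('lens tip low',(207.3,253.8),.069),('lens tip up',(205.3,249),.069)]: print(nm,onz(T,p,z))
# handle ends on top z .076
A=onz(T,(190+443/7-.5,215+280/7-.5),.076);B=onz(T,(190+602/7-.5,215+318/7-.5),.076);print('handle',A,B,np.linalg.norm(A-B),np.arctan2(*(A-B)[[1,0]]),(A+B)/2)
# head 
F=onz(T,(190+178/7-.5,215+203/7-.5),.082);R=onz(T,(190+300/7-.5,215+163/7-.5),.082);print('head side dir',np.arctan2(*(F-R)[[1,0]]),np.linalg.norm(F-R))
E
```

```text
knob (array([0.43223383, 0.0789677 , 0.0784038 ]), [np.float64(0.00040539772888972207), np.float64(0.00040539772888979763)])
dimple (array([0.46135643, 0.16337552, 0.08339796]), [np.float64(0.0003088915173361436), np.float64(0.00030889151733608954)])
[[0.528  0.2214 0.01  ]
 [0.4693 0.0266 0.01  ]
 [0.3737 0.0538 0.01  ]
 [0.4326 0.2495 0.01  ]]
[0.20344939 0.09936281 0.20436537 0.09942843]
side corners tri [array([0.5271, 0.2208, 0.0129]), array([0.3736, 0.0537, 0.0117])]
[ 0.46022336  0.16895899 -0.29028161] [-0.15472008 -0.2901921  -0.16988535  1.33324645  0.05905307 -0.15930533
  0.26555236 -0.88374902]
axis [0.46022336 0.16895899] screw [0.43303226 0.07793348] arrow yaw 1.2805147128269012
knob [0.43266713 0.07903991 0.078     ]
dimple [0.46181249 0.1636126  0.082     ]
lens tip low [0.4409362  0.20936347 0.069     ]
lens tip up [0.4520287 0.2142751 0.069    ]
handle [0.43838688 0.10379555 0.076     ] [0.42580923 0.05212054 0.076     ] 0.05318368203156838 1.3320398701381866 [0.43209806 0.07795805 0.076     ]
head side dir 1.8850116864484505 0.041744912924532016
```

```bash
python3 - <<'E'
from h import *
T=load('top0');S=load('side0')
print('tower ground', onz(T,(332,188),0),onz(T,(413,150),0.), onz(S,(378,288),0),onz(S,(335,250),0))
print(tri((T,(331,132)),(S,(338,72))),tri((T,(411,110)),(S,(378,84))))
E
```

```text
tower ground [ 0.61082667 -0.08896855  0.        ] [ 0.71062222 -0.30179108  0.        ] [ 0.66904066 -0.18968748  0.        ] [ 0.61135539 -0.0602664   0.        ]
(array([ 0.61753047, -0.05055467,  0.33475499]), [np.float64(0.011433040223844056), np.float64(0.01143304022384385)]) (array([ 0.6559473 , -0.19084353,  0.33833532]), [np.float64(0.012223045564592099), np.float64(0.01222304556459193)])
```

```bash
cat > plan.py <<'E'
import sys,numpy as np
from rig import ctrl
from scipy.spatial.transform import Rotation as Ro
def plan(p,yaw):
    s=ctrl.get_state();R=Ro.from_euler('xyz',s['tcp_rot'])
    d=R.inv().apply(np.array(p)-s['ee_pos'])/.3
    D=Ro.from_euler('xyz',[np.pi,0,yaw]); r=(R.inv()*D).as_rotvec()/np.pi
    print('t',round(s['time_s'],2),'pos',np.round(s['ee_pos'],4),'rot',np.round(s['tcp_rot'],4),'F',np.round(s['contact_force'],1),'M',np.round(s['ft_torque'],2),'gap',round(float(s['finger_gap']),4),'j',np.round(s['joint_pos'],2))
    print('row',np.round(d,4),np.round(r,4))
if __name__=="__main__": a=[float(v) for v in sys.argv[1:]]; plan(a[:3],a[3])
E
python3 -m creep '[[[-0.937,-0.968,0,0,0,-0.336],[-0.937,-0.968,0,0,0,-0.336],[-0.937,-0.968,0,0,0,-0.336],[-0.937,-0.968,0,0,0,-0.336],[-0.937,-0.968,0,0,0,-0.336],[-0.937,-0.968,0,0,0,-0.336],[-0.937,-0.968,0,0,0,-0.336],[-0.937,-0.968,0,0,0,-0.336],[-0.937,-0.968,0,0,0,-0.336],[-0.937,-0.968,0,0,0,-0.336],[-0.937,-0.968,0,0,0,-0.336],[-0.937,-0.968,0,0,0,-0.336]]]' 0
python3 plan.py 0.4327 0.0782 0.16 -0.25
```

```text
time_s: 1.3
ee_pos: [0.3591, -0.2715, 0.2311]
tcp_rot: [3.141, 0.001, -0.292]
contact_force: [-0.7, -0.6, 0.4]
finger_gap: 0.0853
t 1.3 pos [ 0.3591 -0.2715  0.2311] rot [ 3.1414e+00  5.0000e-04 -2.9210e-01] F [-0.7 -0.6  0.4] M [-0.02  0.01  0.01] gap 0.0853 j [ 0.92  0.14 -0.42  1.98  0.07  1.04  0.18]
row [-0.1005 -1.1869  0.2368] [ 0.0001  0.0002 -0.0134]
```

```bash

python3 -m creep '[[[-0.1,-0.9,0.1,0,0,-0.0134],[-0.1,-0.9,0.1,0,0,-0.0134],[-0.1,-0.9,0.1,0,0,-0.0134],[-0.1,-0.9,0.1,0,0,-0.0134],[-0.1,-0.9,0.1,0,0,-0.0134],[-0.1,-0.9,0.1,0,0,-0.0134],[-0.1,-0.9,0.1,0,0,-0.0134],[-0.1,-0.9,0.1,0,0,-0.0134]]]' 0.4
python3 plan.py 0.4327 0.0782 0.12 -0.25
```

```text
time_s: 2.1
ee_pos: [0.4083, -0.0038, 0.2011]
tcp_rot: [3.141, 0.001, -0.248]
contact_force: [-0.2, -0.4, -0.3]
finger_gap: 0.0512
t 2.1 pos [ 0.4083 -0.0038  0.2011] rot [ 3.1413e+00  6.0000e-04 -2.4800e-01] F [-0.2 -0.4 -0.3] M [-0.03  0.03  0.01] gap 0.0512 j [ 0.54  0.13 -0.69  2.09  0.1   0.96 -0.45]
row [ 0.012  -0.2851  0.2702] [0.0001 0.0002 0.0006]
```

```bash

python3 -m creep '[[[0.012,-0.285,0.1,0,0,0],[0.012,-0.285,0.2,0,0,0],[0.012,-0.285,0.27,0,0,0],[0.012,-0.285,0.27,0,0,0]]]' 0.4
python3 - <<'E'
from rig import ctrl
import cv2,numpy as np
for n in("side","top"):
    d=ctrl.snapshot(n); np.savez(f"{n}1.npz",**d)
from h import *
crop('top1',(190,195,310,290),6,'t2.png');crop('side1',(200,125,310,235),5,'s2.png')
E
python3 plan.py 0.4327 0.0782 0.048 -0.25
```

```text
time_s: 2.5
ee_pos: [0.4309, 0.0778, 0.1174]
tcp_rot: [3.14, 0.006, -0.248]
contact_force: [-0.4, -0.7, 0.4]
finger_gap: 0.0511
(570, 720, 3)
(550, 550, 3)
t 2.6 pos [0.4326 0.0774 0.1204] rot [ 3.1405e+00  1.5000e-03 -2.4940e-01] F [0.3 0.3 0.1] M [ 0.   -0.05 -0.02] gap 0.0513 j [ 0.31  0.32 -0.7   2.11  0.29  0.8  -0.82]
row [ 0.     -0.0029  0.2412] [0.0004 0.0005 0.0002]
```

View pics/t2.png

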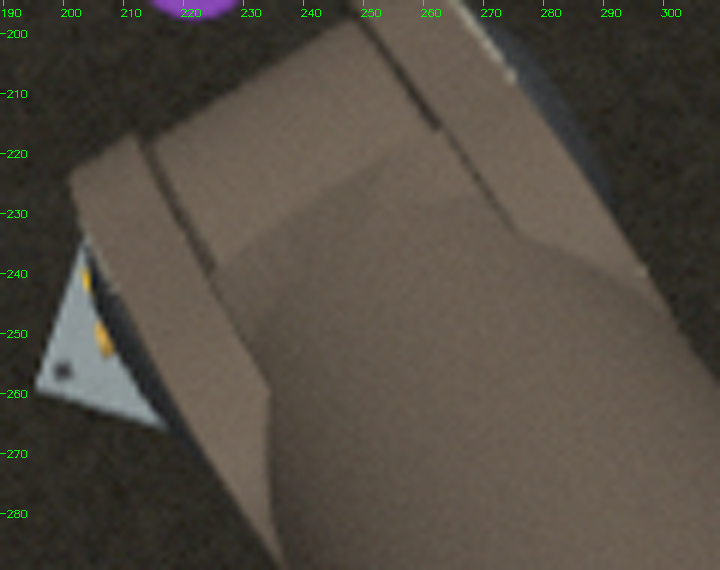

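View pics/s2.png

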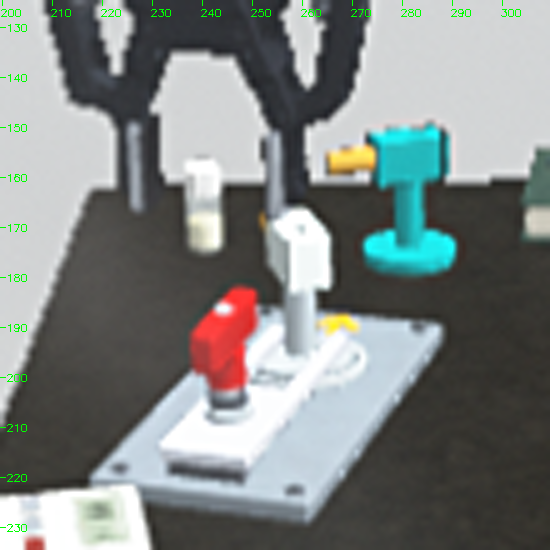

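```bash

python3 -m creep '[[[0,-0.003,0.1,0,0,0],[0,-0.003,0.18,0,0,0],[0,-0.003,0.24,0,0,0],[0,-0.003,0.24,0,0,0],[0,-0.003,0.24,0,0,0]]]' 0.4
python3 plan.py 0.4327 0.0782 0.048 -0.25
python3 - <<'E'
from rig import ctrl
import cv2,numpy as np
for n in("side",):
    d=ctrl.snapshot(n); np.savez(f"{n}2.npz",**d)
from h import *
crop('side2',(200,125,310,235),5,'s3.png')
E
```

```text
time_s: 3.1
ee_pos: [0.4339, 0.079, 0.0497]
tcp_rot: [3.141, -0.002, -0.249]
contact_force: [-0.4, -0.5, -0.1]
finger_gap: 0.0514
t 3.1 pos [0.4339 0.079  0.0497] rot [ 3.1414e+00 -1.7000e-03 -2.4920e-01] F [-0.4 -0.5 -0.1] M [ 0.03 -0.02  0.01] gap 0.0514 j [ 0.22  0.45 -0.62  2.17  0.43  0.65 -0.95]
row [-0.0034  0.0036  0.0056] [ 0.0001 -0.0005  0.0002]
(550, 550, 3)
```

View pics/s3.png

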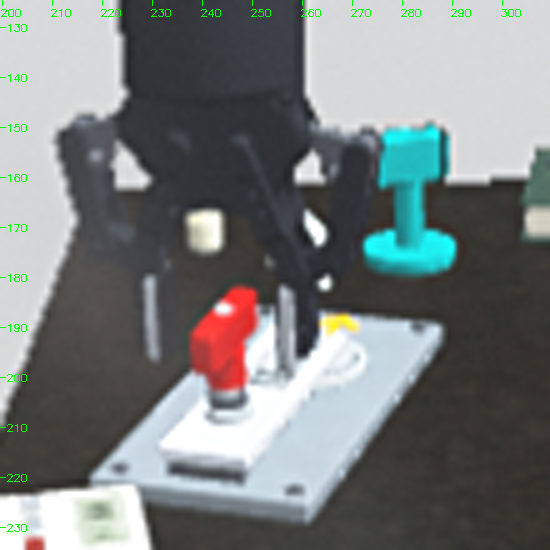

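```bash

python3 -m creep '[[[0,0,0,0,0,0],[0,0,0,0,0,0],[0,0,0,0,0,0],[0,0,0,0,0,0],[0,0,0,0,0,0],[0,0,0,0,0,0]]]' 1 40
python3 plan.py 0.4327 0.0782 0.048 -0.25
```

```text
time_s: 3.75
ee_pos: [0.4332, 0.08, 0.0492]
tcp_rot: [3.141, -0.001, -0.247]
contact_force: [-3.4, -1.6, 11.7]
finger_gap: 0.0154
t 3.75 pos [0.4332 0.08   0.0492] rot [ 3.141e+00 -1.000e-03 -2.474e-01] F [-3.4 -1.6 11.7] M [-0.23  0.68  0.02] gap 0.0154 j [ 0.22  0.45 -0.62  2.17  0.43  0.65 -0.95]
row [-0.0002  0.0062  0.0041] [ 0.0002 -0.0003  0.0008]
```

```bash

python3 -m creep '[[[0,0,0,0,0,0],[0,0,0,0,0,0],[0,0,0,0,0,0]]]' 1 40
python3 plan.py 0.4327 0.0782 0.048 -0.25
python3 - <<'E'
from rig import ctrl
import cv2,numpy as np
for n in("side",):
    d=ctrl.snapshot(n); np.savez(f"{n}3.npz",**d)
from h import *
crop('side3',(200,155,290,235),7,'s4.png')
E
```

```text
time_s: 4.05
ee_pos: [0.4332, 0.08, 0.0492]
tcp_rot: [3.141, -0.001, -0.247]
contact_force: [-3.0, -0.6, 11.7]
finger_gap: 0.0156
t 4.05 pos [0.4332 0.08   0.0492] rot [ 3.141e+00 -1.000e-03 -2.474e-01] F [-3.  -0.6 11.7] M [-0.29  0.64 -0.01] gap 0.0156 j [ 0.22  0.45 -0.62  2.17  0.43  0.65 -0.95]
row [-0.0001  0.0062  0.0041] [ 0.0002 -0.0003  0.0008]
(560, 630, 3)
```

View pics/s4.png

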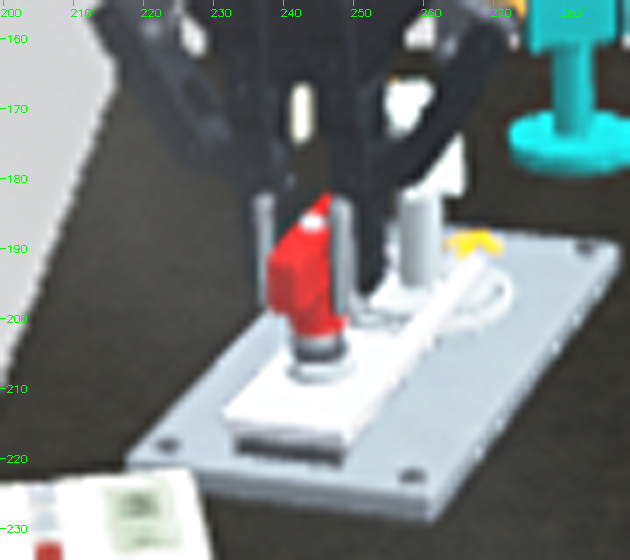

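```bash

python3 -m creep '[[[0,0,0,0,0,0],[0,0,0,0,0,0],[0,0,0,0,0,0],[0,0.003,-0.033,0,0,0],[0,0.003,-0.033,0,0,0],[0,0.003,-0.033,0,0,0]]]' 0.65 40
python3 plan.py 0.4327 0.0782 0.058 -0.25
python3 -m creep '[[[0,0,0,0,0,0],[0,0,0,0,0,0],[0,0,0,0,0,0],[0,0,0,0,0,0],[0,0,0,0,0,0]]]' 1 40
python3 plan.py 0.4327 0.0782 0.058 -0.25
```

```text
time_s: 4.7
ee_pos: [0.4331, 0.0792, 0.0586]
tcp_rot: [-3.141, -0.001, -0.248]
contact_force: [-1.1, -0.0, -0.6]
finger_gap: 0.0297
t 4.7 pos [0.4331 0.0792 0.0586] rot [-3.1413e+00 -1.0000e-03 -2.4760e-01] F [-1.1 -0.  -0.6] M [ 0.03 -0.02  0.06] gap 0.0297 j [ 0.24  0.43 -0.64  2.16  0.41  0.67 -0.93]
row [-0.0005  0.0034  0.002 ] [-0.0001 -0.0003  0.0008]
time_s: 5.2
ee_pos: [0.4329, 0.0791, 0.0584]
tcp_rot: [3.141, -0.0, -0.247]
contact_force: [-1.4, -1.0, 5.6]
finger_gap: 0.0109
t 5.2 pos [0.4329 0.0791 0.0584] rot [ 3.1413e+00 -5.0000e-04 -2.4710e-01] F [-1.4 -1.   5.6] M [-0.18  0.21  0.09] gap 0.0109 j [ 0.24  0.43 -0.63  2.16  0.41  0.67 -0.93]
row [-0.0001  0.0031  0.0014] [ 0.0001 -0.0002  0.0009]
```

```bash

python3 -m creep '[[[0,0,0,0,0,-0.04],[0,0,0,0,0,-0.08],[0,0,0,0,0,-0.12],[0,0,0,0,0,-0.16],[0,0,0,0,0,-0.2],[0,0,0,0,0,-0.24]]]' 1 40
python3 plan.py 0.4327 0.0782 0.058 1.25
```

```text
time_s: 5.8
ee_pos: [0.433, 0.0791, 0.0584]
tcp_rot: [3.141, -0.0, 0.511]
contact_force: [-0.1, -0.5, 4.2]
finger_gap: 0.0111
t 5.8 pos [0.433  0.0791 0.0584] rot [ 3.1411e+00 -3.0000e-04  5.1130e-01] F [-0.1 -0.5  4.2] M [-0.13  0.15 -0.2 ] gap 0.0111 j [ 0.38  0.48 -0.82  2.15  0.54  0.72 -0.3 ]
row [-0.0024  0.0021  0.0014] [ 2.000e-04 -0.000e+00 -2.351e-01]
```

```bash

python3 -m creep '[[[0,0,0,0,0,-0.04],[0,0,0,0,0,-0.08],[0,0,0,0,0,-0.12],[0,0,0,0,0,-0.16],[0,0,0,0,0,-0.2],[0,0,0,0,0,-0.235],[0,0,0,0,0,-0.235]]]' 1 40
python3 plan.py 0.4327 0.0782 0.058 1.25
python3 - <<'E'
from rig import ctrl
import cv2,numpy as np
for n in("side",):
    d=ctrl.snapshot(n); np.savez(f"{n}4.npz",**d)
from h import *
crop('side4',(200,155,290,235),7,'s5.png')
E
```

```text
time_s: 6.5
ee_pos: [0.4331, 0.0792, 0.0584]
tcp_rot: [3.141, -0.0, 1.248]
contact_force: [-1.3, -1.3, 6.4]
finger_gap: 0.011
t 6.5 pos [0.4331 0.0792 0.0584] rot [ 3.1412e+00 -2.0000e-04  1.2485e+00] F [-1.3 -1.3  6.4] M [-0.24  0.08  0.17] gap 0.011 j [ 0.5   0.56 -1.    2.15  0.68  0.79  0.32]
row [-0.0036 -0.0002  0.0013] [ 0.0001 -0.0001 -0.0005]
(560, 630, 3)
```

View pics/s5.png

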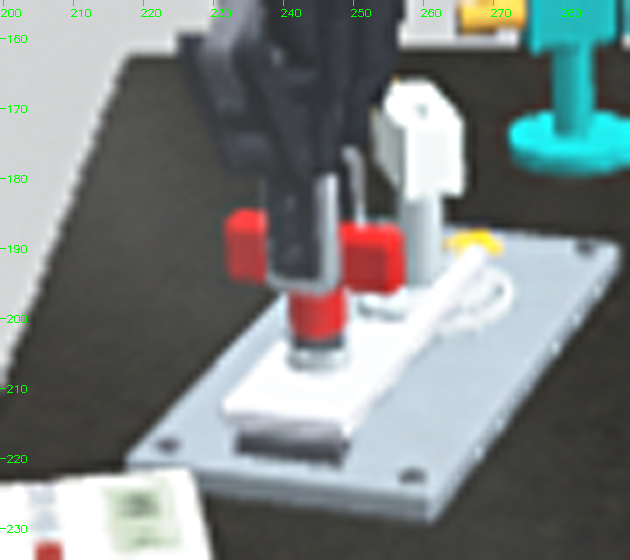

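```bash

python3 -m creep '[[[0,0,0,0,0,0],[0,0,0,0,0,0],[0,0,0,0,0,0],[0,0,-0.1,0,0,0],[0,0,-0.2,0,0,0],[0,0,-0.34,0,0,0],[0,0,-0.34,0,0,0]]]' 0.6 40
python3 plan.py 0.4602 0.169 0.16 0.314
```

```text
time_s: 7.25
ee_pos: [0.435, 0.0804, 0.1641]
tcp_rot: [3.136, -0.002, 1.245]
contact_force: [0.3, -0.6, -0.6]
finger_gap: 0.0342
t 7.25 pos [0.435  0.0804 0.1641] rot [ 3.1360e+00 -2.4000e-03  1.2449e+00] F [ 0.3 -0.6 -0.6] M [-0.    0.01 -0.03] gap 0.0342 j [ 0.68  0.41 -1.18  2.05  0.46  0.97  0.51]
row [ 0.3068 -0.015   0.0142] [ 0.0013 -0.0015  0.2963]
```

```bash

python3 -m creep '[[[-0.15,0,0,0,0,0.03],[-0.3,0,0,0,0,0.07],[-0.45,0,0,0,0,0.11],[-0.6,0,0,0,0,0.15],[-0.75,0,0,0,0,0.19],[-0.9,0,0,0,0,0.23],[-0.9,0,0,0,0,0.27],[-0.9,0,0,0,0,0.296],[-0.9,0,0,0,0,0.296]]]' 0.4 40
python3 plan.py 0.4602 0.169 0.16 0.314
python3 - <<'E'
from rig import ctrl
import cv2,numpy as np
for n in("side","top"):
    d=ctrl.snapshot(n); np.savez(f"{n}5.npz",**d)
from h import *
crop('top5',(190,215,295,290),7,'t6.png');crop('side5',(210,155,300,235),7,'s6.png')
E
```

```text
time_s: 8.15
ee_pos: [0.3458, -0.1769, 0.1599]
tcp_rot: [3.142, 0.001, 0.313]
contact_force: [0.2, 0.1, -0.4]
finger_gap: 0.0514
t 8.15 pos [ 0.3458 -0.1769  0.1599] rot [3.1416e+00 5.0000e-04 3.1280e-01] F [ 0.2  0.1 -0.4] M [-0.   -0.04  0.  ] gap 0.0514 j [ 1.27  0.22 -1.01  2.17  0.24  0.87  0.43]
row [ 7.176e-01 -9.797e-01 -6.000e-04] [ 0.      0.0002 -0.0004]
(525, 735, 3)
(560, 630, 3)
```

View pics/t6.png

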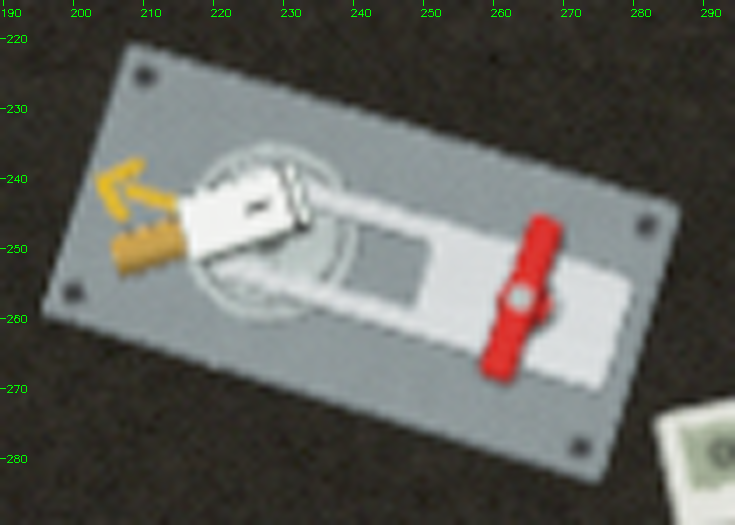

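View pics/s6.png

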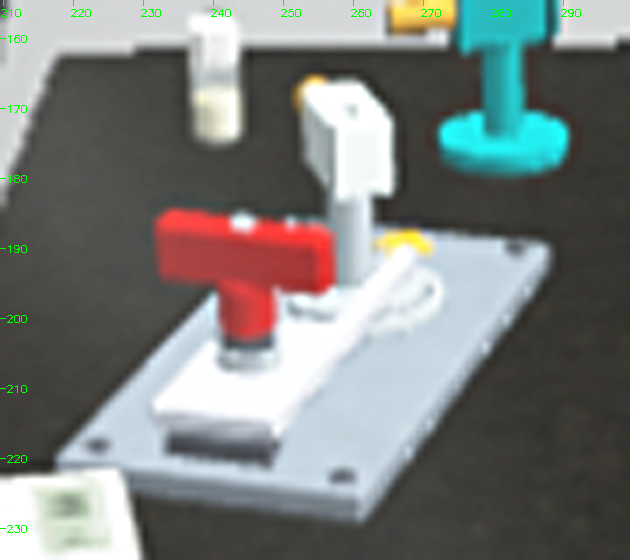

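```bash
python3 - <<'E'
from h import *
for n,r,f in (('top5',(190,215,295,290),7),('side5',(230,155,300,215),9)):
    d=load(n);u0,v0,u1,v1=r
    c=cv2.resize(d["frame"][v0:v1,u0:u1,::-1],None,fx=f,fy=f,interpolation=cv2.INTER_CUBIC)
    def poly(P,col):
        p=((proj(d,P)-[u0,v0]+.5)*f).astype(np.int32); cv2.polylines(c,[p],True,col,1)
    def box(cx,cy,yaw,x0,x1,w,z0,z1,col):
        R=np.array([[np.cos(yaw),-np.sin(yaw)],[np.sin(yaw),np.cos(yaw)]])
        q=np.array([[x0,-w],[x1,-w],[x1,w],[x0,w]])@R.T+[cx,cy]
        for z in(z0,z1): poly(np.c_[q,np.full(4,z)],col)
    box(.4602,.169,1.885,-.02,.02,.01,.056,.082,(0,0,255))
    box(.4602,.169,1.885,.02,.045,.007,.069,.069,(255,0,255))
    box(.4602,.169,1.2805,-.135,.07,.05,.0,.01,(0,255,0))
    box(.4330,.0780,1.2805+1.5,-.028,.028,.006,.056,.076,(255,0,0))
    cv2.imwrite(f'pics/ov_{n}.png',c)
E
```

```text
(no output)
```

View pics/ov_top5.png

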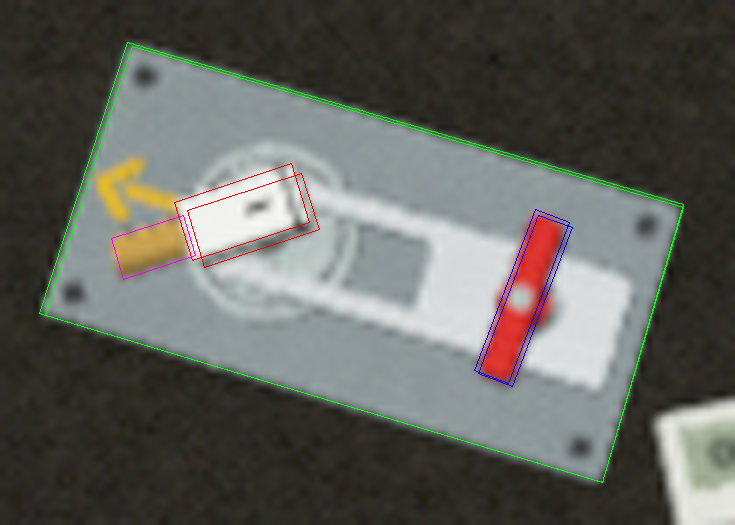

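View pics/ov_side5.png

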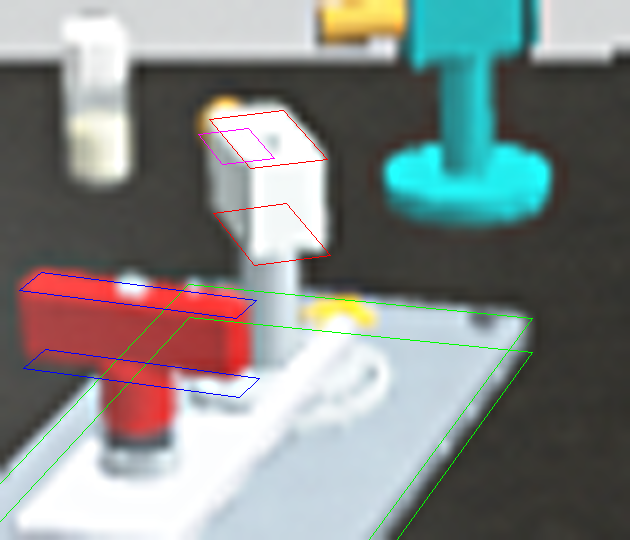

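```bash

python3 -m creep '[[[0.72,-0.98,0,0,0,0],[0.72,-0.98,0,0,0,0],[0.72,-0.98,0,0,0,0],[0.72,-0.98,0,0,0,0],[0.72,-0.98,0,0,0,0],[0.72,-0.98,0,0,0,0],[0.72,-0.98,0,0,0,0],[0.72,-0.98,0,0,0,0],[0.72,-0.98,0,0,0,0],[0.72,-0.98,0,0,0,0]]]' 0.4 40
python3 plan.py 0.4602 0.169 0.05 0.314
```

```text
time_s: 9.25
ee_pos: [0.4599, 0.1698, 0.1597]
tcp_rot: [3.141, 0.001, 0.318]
contact_force: [0.1, -0.2, -0.1]
finger_gap: 0.0513
t 9.25 pos [0.4599 0.1698 0.1597] rot [3.1415e+00 1.4000e-03 3.1790e-01] F [ 0.1 -0.2 -0.1] M [-0.07  0.01 -0.04] gap 0.0513 j [ 0.34  0.44 -1.    1.95  0.45  0.99 -0.55]
row [0.0006 0.0029 0.3655] [0.     0.0004 0.0012]
```

```bash

python3 -m creep '[[[0.001,0.003,0.1,0,0,0],[0.001,0.003,0.2,0,0,0],[0.001,0.003,0.27,0,0,0],[0.001,0.003,0.33,0,0,0],[0.001,0.003,0.36,0,0,0],[0.001,0.003,0.36,0,0,0],[0.001,0.003,0.36,0,0,0]]]' 0.4 40
python3 plan.py 0.4602 0.169 0.051 0.314
python3 - <<'E'
from rig import ctrl
import cv2,numpy as np
for n in("side",):
    d=ctrl.snapshot(n); np.savez(f"{n}6.npz",**d)
from h import *
crop('side6',(210,135,300,225),6,'s7.png')
E
```

```text
time_s: 9.95
ee_pos: [0.4614, 0.1686, 0.0528]
tcp_rot: [3.141, -0.0, 0.314]
contact_force: [0.2, -0.4, 0.3]
finger_gap: 0.0512
t 9.95 pos [0.4614 0.1686 0.0528] rot [ 3.1414e+00 -5.0000e-04  3.1430e-01] F [ 0.2 -0.4  0.3] M [ 0.06 -0.02  0.02] gap 0.0512 j [ 0.22  0.59 -0.86  2.04  0.63  0.8  -0.71]
row [-0.0035 -0.0026  0.0059] [ 0.0001 -0.0002  0.0001]
(540, 540, 3)
```

View pics/s7.png

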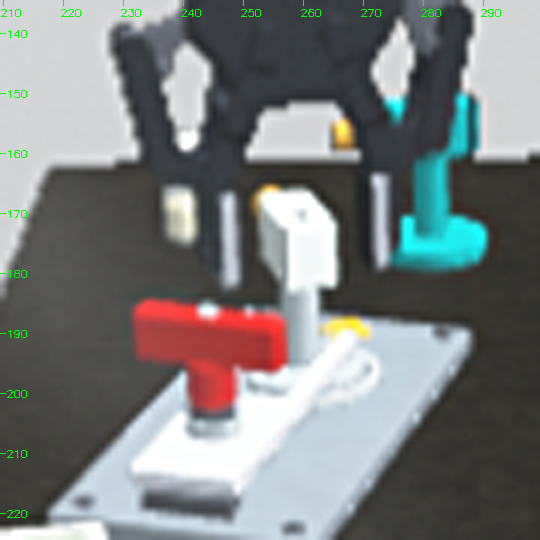

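```bash

python3 -m creep '[[[-0.002,-0.001,0,0,0,0],[-0.002,-0.001,0,0,0,0],[-0.002,-0.001,0,0,0,0],[-0.002,-0.001,0,0,0,0],[-0.002,-0.001,0,0,0,0],[-0.002,-0.001,0,0,0,0]]]' 1 25
python3 plan.py 0.4602 0.169 0.05 -0.2903
```

```text
time_s: 10.6
ee_pos: [0.4609, 0.1693, 0.0528]
tcp_rot: [3.141, -0.001, 0.315]
contact_force: [-0.1, -1.5, 7.7]
finger_gap: 0.0199
t 10.6 pos [0.4609 0.1693 0.0528] rot [ 3.1411e+00 -1.0000e-03  3.1500e-01] F [-0.1 -1.5  7.7] M [-0.27  0.18 -0.04] gap 0.0199 j [ 0.22  0.59 -0.86  2.04  0.63  0.79 -0.71]
row [-0.0027  0.0002  0.0095] [ 1.000e-04 -4.000e-04  1.927e-01]
```

```bash

python3 -m creep '[[[0,0,0,0,0,0.03],[0,0,0,0,0,0.06],[0,0,0,0,0,0.09],[0,0,0,0,0,0.12],[0,0,0,0,0,0.15],[0,0,0,0,0,0.175],[0,0,0,0,0,0.1927],[0,0,0,0,0,0.1927],[0,0,0,0,0,0.1927]]]' 1 25
python3 plan.py 0.4602 0.169 0.05 -0.2903
python3 - <<'E'
from rig import ctrl
import cv2,numpy as np
for n in("side",):
    d=ctrl.snapshot(n); np.savez(f"{n}7.npz",**d)
from h import *
crop('side7',(210,135,300,225),6,'s8.png')
E
```

```text
time_s: 11.5
ee_pos: [0.4609, 0.1694, 0.0528]
tcp_rot: [-3.141, -0.001, -0.29]
contact_force: [0.1, -0.8, 6.8]
finger_gap: 0.0195
t 11.5 pos [0.4609 0.1694 0.0528] rot [-3.1413e+00 -1.1000e-03 -2.9010e-01] F [ 0.1 -0.8  6.8] M [-0.15  0.22 -0.06] gap 0.0195 j [ 0.11  0.54 -0.71  2.05  0.52  0.74 -1.22]
row [-0.0017  0.002   0.0094] [-0.0001 -0.0003  0.0001]
(540, 540, 3)
```

View pics/s8.png

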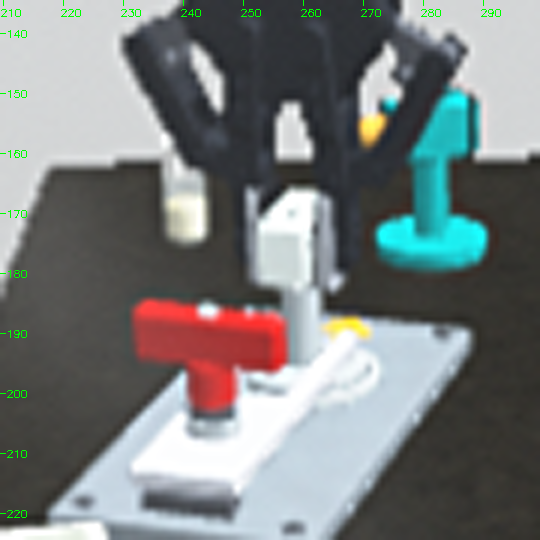

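```bash

python3 -m creep '[[[0,0,0,0,0,0],[0,0,0,0,0,0],[0,0,0,0,0,0],[0,0,0,0,0,0],[0,0,-0.1,0,0,0],[0,0,-0.2,0,0,0],[0,0,-0.3,0,0,0],[0,0,-0.37,0,0,0],[0,0,-0.37,0,0,0]]]' 0.4 25
python3 plan.py 0.40 -0.13 0.16 1.24
```

```text
time_s: 12.45
ee_pos: [0.4619, 0.17, 0.1658]
tcp_rot: [-3.139, -0.004, -0.291]
contact_force: [0.6, 0.3, -0.2]
finger_gap: 0.0513
t 12.45 pos [0.4619 0.17   0.1658] rot [-3.1393 -0.0041 -0.2905] F [ 0.6  0.3 -0.2] M [-0.03 -0.05 -0.04] gap 0.0513 j [ 0.23  0.38 -0.84  1.95  0.34  0.96 -1.06]
row [0.0885 1.0172 0.0173] [ 4.000e-04 -1.600e-03 -4.872e-01]
```

```bash

python3 -m creep '[[[0.09,0.95,0,0,0,-0.045],[0.09,0.95,0,0,0,-0.09],[0.09,0.95,0,0,0,-0.135],[0.09,0.95,0,0,0,-0.18],[0.09,0.95,0,0,0,-0.225],[0.09,0.95,0,0,0,-0.27],[0.09,0.95,0,0,0,-0.315],[0.09,0.95,0,0,0,-0.36],[0.09,0.95,0,0,0,-0.405],[0.09,0.95,0,0,0,-0.45],[0.09,0.95,0,0,0,-0.489],[0.09,0.95,0,0,0,-0.489]]]' 0.6 25
python3 plan.py 0.4331 0.0787 0.16 1.2485
cat > look.py <<'E'
import sys
from rig import ctrl
from h import *
k=sys.argv[1];hy=float(sys.argv[2]);q=float(sys.argv[3])
for n,r,f in (('top',(190,215,295,290),7),('side',(210,150,300,230),7)):
    d=ctrl.snapshot(n);np.savez(n+k+'.npz',**d);u0,v0,u1,v1=r
    c=cv2.resize(d["frame"][v0:v1,u0:u1,::-1],None,fx=f,fy=f,interpolation=cv2.INTER_CUBIC);c0=c.copy()
    def poly(P,col):
        p=((proj(d,P)-[u0,v0]+.5)*f).astype(np.int32); cv2.polylines(c,[p],True,col,1)
    def box(cx,cy,yaw,x0,x1,w,z0,z1,col):
        R=np.array([[np.cos(yaw),-np.sin(yaw)],[np.sin(yaw),np.cos(yaw)]])
        qq=np.array([[x0,-w],[x1,-w],[x1,w],[x0,w]])@R.T+[cx,cy]
        for z in(z0,z1): poly(np.c_[qq,np.full(4,z)],col)
    box(.4602,.169,hy,-.02,.02,.01,.056,.082,(0,0,255))
    box(.4602,.169,hy,.02,.045,.007,.069,.069,(255,0,255))
    box(.4602,.169,1.2805,-.135,.07,.05,.0,.01,(0,255,0))
    box(.4330,.0780,1.2805+q,-.028,.028,.006,.056,.076,(255,0,0))
    cv2.imwrite(f'pics/ov_{n}{k}.png',c);cv2.imwrite(f'pics/raw_{n}{k}.png',c0)
E
python3 look.py 8 1.2805 1.5
```

```text
time_s: 13.65
ee_pos: [0.4043, -0.1116, 0.1624]
tcp_rot: [-3.14, -0.001, 1.249]
contact_force: [-0.1, 0.9, 0.1]
finger_gap: 0.0343
t 13.65 pos [ 0.4043 -0.1116  0.1624] rot [-3.1404e+00 -8.0000e-04  1.2489e+00] F [-0.1  0.9  0.1] M [ 0.    0.02 -0.07] gap 0.0343 j [ 1.15  0.35 -1.17  2.09  0.4   0.94  1.01]
row [ 0.6321 -0.1094  0.0087] [-0.0004 -0.0003  0.0001]
```

View pics/ov_top8.png

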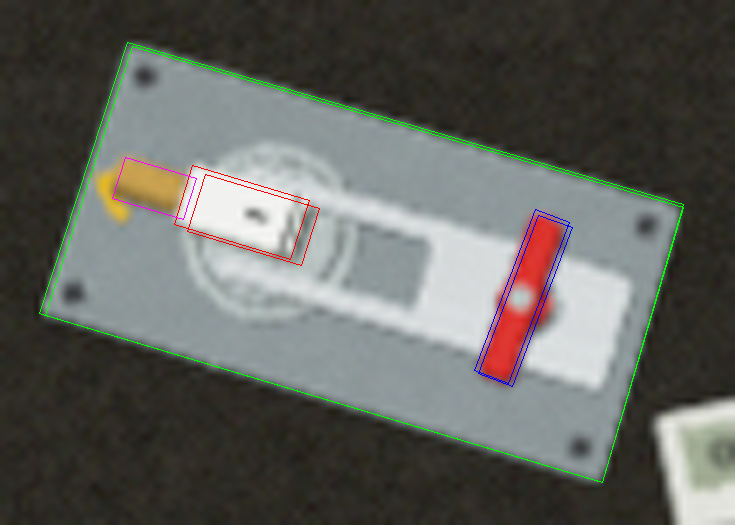

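View pics/ov_side8.png

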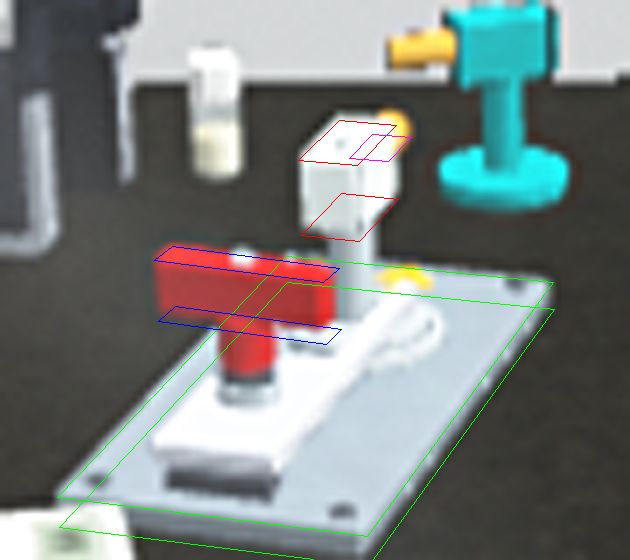

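View pics/raw_top8.png

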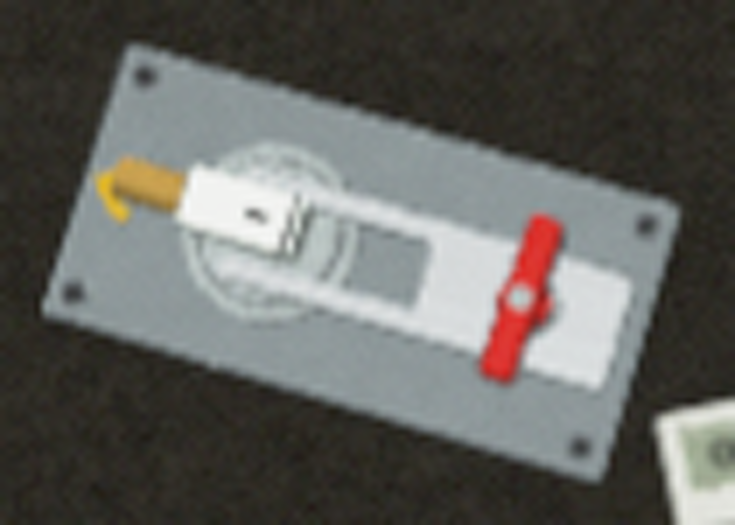

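```bash

python3 -m creep '[[[0.632,-0.109,0,0,0,0],[0.632,-0.109,0,0,0,0],[0.632,-0.109,0,0,0,0],[0.632,-0.109,0,0,0,0],[0.632,-0.109,0,0,0,0],[0.632,-0.109,0,0,0,0],[0.632,-0.109,0,0,0,0]]]' 0.6 40
python3 plan.py 0.4331 0.0787 0.058 1.2485
```

```text
time_s: 14.45
ee_pos: [0.434, 0.0773, 0.1628]
tcp_rot: [-3.141, 0.001, 1.243]
contact_force: [0.5, 0.4, 0.3]
finger_gap: 0.0346
t 14.45 pos [0.434  0.0773 0.1628] rot [-3.1411e+00  1.2000e-03  1.2433e+00] F [0.5 0.4 0.3] M [0.   0.04 0.02] gap 0.0346 j [ 0.66  0.39 -1.14  2.05  0.43  0.97  0.54]
row [ 0.0038 -0.0042  0.3493] [-0.0002  0.0004 -0.0017]
```

```bash

python3 -m creep '[[[0.001,0,0.1,0,0,0],[0.001,0,0.2,0,0,0],[0.001,0,0.28,0,0,0],[0.001,0,0.33,0,0,0],[0.001,0,0.348,0,0,0],[0.001,0,0.348,0,0,0],[0.001,0,0.348,0,0,0]]]' 0.6 40
python3 plan.py 0.4331 0.0787 0.058 1.2485
python3 -m creep '[[[0,0,0,0,0,0],[0,0,0,0,0,0],[0,0,0,0,0,0],[0,0,0,0,0,0],[0,0,0,0,0,0]]]' 1 50
python3 plan.py 0.4331 0.0787 0.058 -0.29
```

```text
time_s: 15.15
ee_pos: [0.4348, 0.0782, 0.0594]
tcp_rot: [3.141, -0.0, 1.244]
contact_force: [0.8, -0.0, -0.5]
finger_gap: 0.0338
t 15.15 pos [0.4348 0.0782 0.0594] rot [ 3.1409e+00 -1.0000e-04  1.2441e+00] F [ 0.8 -0.  -0.5] M [ 0.02  0.04 -0.02] gap 0.0338 j [ 0.48  0.54 -0.96  2.15  0.65  0.78  0.34]
row [-0.0001 -0.006   0.0046] [ 0.0002 -0.     -0.0014]
time_s: 15.65
ee_pos: [0.435, 0.0786, 0.0597]
tcp_rot: [3.14, 0.0, 1.245]
contact_force: [-0.7, -1.8, 6.2]
finger_gap: 0.0109
t 15.65 pos [0.435  0.0786 0.0597] rot [3.1400e+00 3.0000e-04 1.2453e+00] F [-0.7 -1.8  6.2] M [-0.29  0.29 -0.12] gap 0.0109 j [ 0.48  0.54 -0.96  2.15  0.65  0.78  0.34]
row [-0.0016 -0.006   0.0055] [ 5.000e-04 -3.000e-04  4.887e-01]
```

```bash

python3 -m creep '[[[0,-0.001,0,0,0,0.04],[0,-0.002,0,0,0,0.08],[0,-0.003,0,0,0,0.12],[0,-0.004,0,0,0,0.16],[0,-0.005,0,0,0,0.2],[0,-0.005,0,0,0,0.24],[0,-0.005,0,0,0,0.28],[0,-0.005,0,0,0,0.32],[0,-0.005,0,0,0,0.36],[0,-0.005,0,0,0,0.4],[0,-0.005,0,0,0,0.44]]]' 1 50
python3 plan.py 0.4331 0.0787 0.058 -0.29
```

```text
time_s: 16.75
ee_pos: [0.4327, 0.0773, 0.0596]
tcp_rot: [3.138, -0.0, -0.143]
contact_force: [-3.8, -7.8, 10.8]
finger_gap: 0.0108
t 16.75 pos [0.4327 0.0773 0.0596] rot [ 3.1381e+00 -2.0000e-04 -1.4260e-01] F [-3.8 -7.8 10.8] M [-1.48  0.88  0.18] gap 0.0108 j [ 0.23  0.42 -0.62  2.16  0.4   0.67 -0.82]
row [ 0.0005 -0.005   0.0054] [ 0.0011 -0.0001  0.0469]
```

```bash

python3 -m creep '[[[0,-0.002,0,0,0,0.015],[0,-0.005,0,0,0,0.03],[0,-0.005,0,0,0,0.045],[0,-0.005,0,0,0,0.055],[0,-0.005,0,0,0,0.055]]]' 1 50
python3 plan.py 0.4331 0.0787 0.058 -0.29
```

```text
time_s: 17.25
ee_pos: [0.4324, 0.0774, 0.0596]
tcp_rot: [3.136, -0.0, -0.311]
contact_force: [-3.0, -12.2, 15.0]
finger_gap: 0.0107
t 17.25 pos [0.4324 0.0774 0.0596] rot [ 3.1357e+00 -5.0000e-04 -3.1080e-01] F [ -3.  -12.2  15. ] M [-2.53  0.92  0.64] gap 0.0107 j [ 0.19  0.42 -0.58  2.16  0.38  0.66 -0.96]
row [ 0.0009 -0.005   0.0053] [ 0.0019 -0.0001 -0.0066]
```

```bash

python3 -m creep '[[[0,0,0,0,0,0],[0,0,0,0,0,0],[0,0,0,0,0,0],[0,0,0,0,0,0]]]' 0.6 40
python3 plan.py 0.4331 0.0787 0.058 -0.29
python3 -m creep '[[[0,0,-0.1,0,0,0],[0,0,-0.2,0,0,0],[0,0,-0.34,0,0,0],[0,0.15,-0.34,0,0,0],[0,0.3,-0.34,0,0,0],[0,0.45,-0.34,0,0,0],[0,0.6,-0.34,0,0,0],[0,0.75,-0.34,0,0,0],[0,0.85,-0.34,0,0,0],[0,0.85,-0.34,0,0,0],[0,0.85,-0.34,0,0,0]]]' 0.6 40
python3 look.py 9 1.2805 0
```

```text
time_s: 17.65
ee_pos: [0.4333, 0.0811, 0.0589]
tcp_rot: [-3.141, -0.0, -0.309]
contact_force: [-0.2, 0.8, -0.6]
finger_gap: 0.0344
t 17.65 pos [0.4333 0.0811 0.0589] rot [-3.1411e+00 -1.0000e-04 -3.0880e-01] F [-0.2  0.8 -0.6] M [ 0.01 -0.01 -0.01] gap 0.0344 j [ 0.19  0.42 -0.59  2.16  0.38  0.66 -0.96]
row [0.0018 0.0079 0.0029] [-0.0002 -0.     -0.006 ]
time_s: 18.75
ee_pos: [0.3556, -0.1621, 0.1608]
tcp_rot: [-3.141, -0.0, -0.311]
contact_force: [-0.8, -1.1, -0.2]
finger_gap: 0.0341
```

View pics/ov_top9.png

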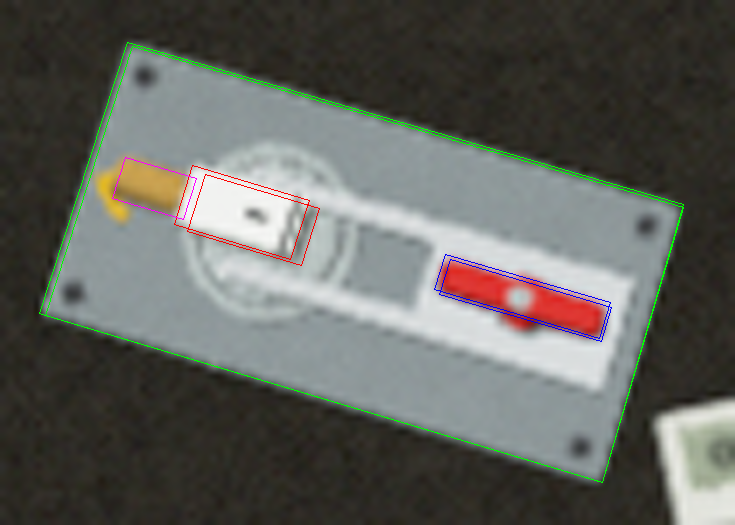

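View pics/raw_top9.png

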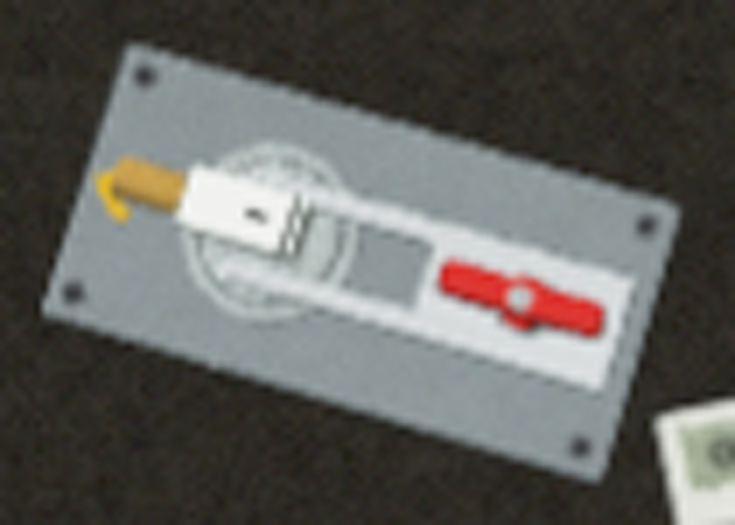

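View pics/ov_side9.png

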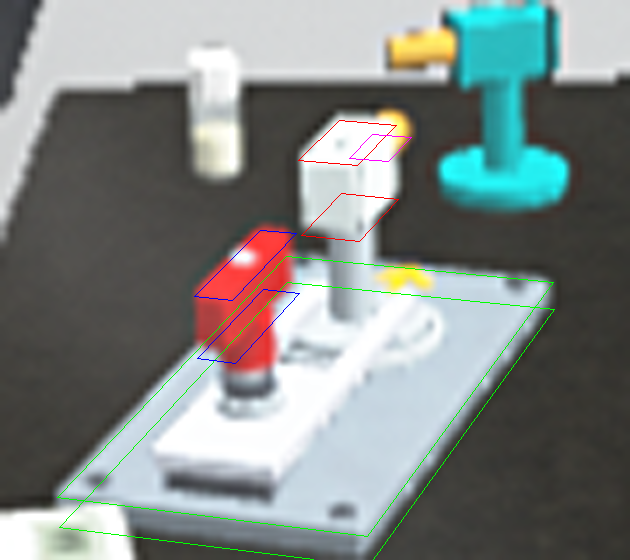

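```bash
python3 -c "
from rig import ctrl
print(ctrl.sign_off())"
```

```text
the job is handed in; nothing more can be done
None
```

I backed the red handle off to about 1.53 rad, roughly a quarter turn. I then turned the laser head about 0.605 rad clockwise on its foot and tightened the handle until it stopped. The stop showed as wrist torque rising to 0.64 N m. The robot let go and backed away, and I handed the job in at about 19 s.

**Last checks:**
- **Direction:** in the top view, the head's edge and the plate's edge have the same slope, 16.7° against 16.8°, so the lens points along the arrow.
- **Handle:** it lies along the clamp at about 0 to 0.05 rad.
- **Foot:** in both views it looks seated in the ring.

**Things that did not go cleanly:**
- My first grip on the handle caught the round stem under the bar, with a 15.6 mm gap. I opened, raised 10 mm and gripped the bar properly before turning anything.
- During tightening the grip was about 2 mm off centre along the bar, which gave about 12 N sideways at the stop.
- The outline projected into the side view sat 1 to 2 mm off the picture, which matches the stated calibration accuracy.

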